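# Close the photometer's sample cover without a bang

### The job

The photometer's sample cover stands open, leaning back a little past upright. Tip it over from behind until it falls forward of its own weight, catch it on the outside of the fingers and stop it there for a moment while it is still clearly open, then let it down gently until it is fully shut, and take the hand away. Never grip or force the cover, do not let it drop shut or lift it back up, and leave the vial, beaker, bottle and tip box where they stand.

Things in the scene. Friction and masses are not known exactly. Their poses are not given: they have to be found in the camera images.
- cover (a joint): Angle (rad) of the photometer's grey sample cover: 0 shut, level; 1.57 upright; 1.85 rear stop; starts at 1.6 to 1.8, leaning back over the deck. Hinge friction 0.035 N m holds it near upright; below about 1.35 it falls forward, slowed only by a worn damper (0.22 N m s/rad): 0.1 to 0.2 rad/s near 1.2, then faster, 3 to 4 s in all, arriving at 0.5 to 0.8 rad/s: a bang.
- hinge (a point): Fixed: middle of the hinge line, 100 mm above the table, level with the shut cover's underside. Its -x points to the shut cover's free edge (to the robot's right), y along the hinge line, z up. White fixed housing: front face 120 mm along -x, so the shut cover overhangs it by 25 mm, free air below; bare deck at hinge height 160 mm along +x; sides 100 mm along -y, 200 along +y. Sample well below.
- cover_edge (a point): Middle of the cover's free edge, on its underside (the front face when upright). Moves with the cover: a flat plate, 145 mm from hinge line to free edge, 160 mm wide, 8 mm thick (the thickness lies on the rear side when upright), about 0.25 kg (15% either way).
- vial_mid (a point): Bystander: centre of a small loose vial (28 mm across, 50 mm tall) standing on the photometer deck, at its end nearer the robot.
- beaker_mid (a point): Bystander: centre of a loose glass beaker (70 mm across, 90 mm tall) on the table beyond the photometer, seen from the robot.
- reagent_mid (a point): Bystander: centre of a loose amber reagent bottle (66 mm across, 150 mm tall) on the table behind the photometer, at its far end.
- tip_box_mid (a point): Bystander: centre of a loose blue pipette-tip box (120 x 85 x 60 mm) on the table behind the photometer.

How it is judged:
On the way, in this order (a step that is already met when the one before it is completed fails the run):
1. the cover is tipped forward past its balance (below 1.3 rad) (value of joint cover below 1.3 rad), for 0.02 s.
2. the cover is caught: it rests on the fingers ungripped (0.2 to 4 N), all but stopped (slower than 0.12 rad/s for 0.3 s), while between 0.2 and 1.1 rad open (value of joint cover between 0.2 and 1.1 rad and velocity of joint cover between -0.12 and 0.12 rad/s and contact force between the fingers and cover between 0.2 and 4 N), for 0.3 s.
3. the cover is shut (below 0.03 rad) (value of joint cover below 0.03 rad), for 0.2 s.
At the end, for the whole second after the job is handed in: The cover is fully shut (below 0.03 rad) and at rest, nothing touches it, and the vial, beaker, bottle and tip box are within 20 mm of where they stood (value of joint cover below 0.03 rad and velocity of joint cover between -0.05 and 0.05 rad/s and distance of each of vial_mid, beaker_mid, reagent_mid, tip_box_mid from where it was at the start of the episode below 0.02 m).
It fails at once if the cover comes down with a bang (faster than 0.35 rad/s in its last 0.12 rad) (value of joint cover below 0.12 rad and velocity of joint cover below -0.35 rad/s).
It fails at once if the cover is struck or forced (more than 40 N from the arm) (contact force between any of the fingers, the arm and cover above 40 N).
It fails at once if the cover is lifted back up (opens faster than 0.6 rad/s after it has tipped) (value of joint cover below 1.1 rad and velocity of joint cover above 0.6 rad/s).
It fails at once if the vial, beaker, bottle or tip box is lifted or pushed away (more than 20 mm) (distance of any of vial_mid, beaker_mid, reagent_mid, tip_box_mid from where it was at the start of the episode above 0.02 m).
It also fails if it takes over 56 s, if anything falls off the work surface, if the arm or the gripper's body presses on something with over 40 N, if the wrist force passes 120 N, or if a joint passes its speed limit or range.

### The arm

A 6-joint arm with a two-finger parallel gripper is mounted at the origin on the work surface. World frame = base frame: x ahead of the robot, y to its left, z up, the work surface at z = 0. Lengths are in m, angles in rad, forces in N, time in s.
With the tool pointing down it reaches from about 0.375 to 0.925 m from the base axis. Payload 5.7 kg.
Tool frame: the origin (TCP) lies on the centre line of the jaws, within the pads' length; the fingertips stand 14 mm ahead of it and the grasp point (between the pads) lies 5 mm behind it; z points along the fingers, x is the direction in which the jaws open and shut, and the axes are right-handed (so a half turn about z gives the same grasp; the last joint's range is limited). The gripper opens to 88 mm and grips with 3 to 60 N. Pads are 20 mm wide; open, the fingers measure 115 mm over their backs; the gripper's body (75 mm by 178 mm) begins 61 mm behind the grasp point.
Start: joints at [1.134, 0.359, 1.51, -0, 1.272, -0.115], TCP at [0.19, 0.569, 0.237] pointing down, gripper open.
Joint ranges: [-2.97, 2.97], [-1.01, 2.36], [0.21, 2.38], [-0.96, 4.11], [0.2, 2.71], [-2.98, 2.98]. Speed limits (rad/s): [2.39, 2.39, 3.14, 3.14, 3.14, 3.14].

### API

Orientations are given as a unit quaternion [x, y, z, w].
In Python, from rig import manip gives the robot as it stands. The module is installed in compiled form; this text tells all that it offers.
- The arm moves only by the tool move_arm, never from a script. Its argument "moves" is text: rows parted by semicolons, each of 7 numbers parted by spaces: the gripper's target within -1 to 1 (shut at 1, half-way at 0, fully open at -1), then the shift along the tool's x, y, z scaled (see below), then the turn, a rotation vector about the tool's x, y, z scaled (see below). A call has 1 to 20 rows; each row is the pose to reach, as a shift and turn from the pose measured when the call began, along the tool's axes at that moment; what a row does not reach only later rows make up. The controller multiplies each number of a shift by 120 mm and each number of a turn by pi/2 rad. A row lasts 1/8 s, in which the tool goes at most 62.5 mm and 10.7 degrees, less where a joint would pass 70% of its speed; a pose out of reach is approached as far as the arm can. A call with a number of a shift or a turn outside -1 to 1 is refused whole. A call with a gripper value outside its range is refused whole. The fingers move at their own pace and stop on an object; the grip force is fixed at half the most. Time passes only in rows, so rows that repeat a pose let the fingers close. It gives the time, the measured TCP pose, the force and the opening at its end, in the units of the state.
- manip.get_state(): the state, without advancing time (a new reading comes with each control period).
- manip.snapshot(name): name is "scene" or "side" or "wrist"; returns the picture (384x512x3 uint8, blue, green, red); there is no depth.
- manip.camera_model(name): a dict with "fx", "fy", "cx", "cy" (pixels), "origin" and "rotation" of the camera in the world; the wrist camera has in their place "mount" (4x4, takes a point from camera to tool coordinates, whose origin is the TCP and whose axes are the tool frame's). Camera axes: x right, y down, z forward; pixel columns grow to the right and rows downward; lengths in m; the calibration is good to about 2 mm. A picture is of the moment at which its call begins: read the wrist's pose just before it. camera_model takes no time and is no camera call.
- manip.close_job(): hands the job in, once; it reports no verdict.
The state is a dict: "t": time; "qpos": joint angles; "qd": joint speeds; "joint_torque": joint torques, N m; "eef_pos": TCP position; "eef_rot": TCP orientation; "wrist_force": force on the tool from outside, world axes, zero at the start; "wrist_torque": the same for the moment, N m; "grip_width": finger opening in m.
Only numpy, scipy, OpenCV 4.12 (cv2) and the standard library are available. Lean on these libraries where they do the work, as an engineer would, in place of code of your own. Each camera call takes 0.05 s, during which the arm holds its last target.

## Working session

There is one attempt and no reset: what is moved stays moved. The work goes in short steps, Python scripts to look and compute and a tool call to move; the robot and the scene stay as the last step left them, time stands still between calls to the robot, and variables do not carry over. Pictures are saved under pics/ and viewed, and the job is handed in when it is done.

Besides the shell and the picture viewer there is one more tool, called after "Request:" as name(argument=value, ...) on one line, values as JSON. move_arm: Moves the arm, as the interface text tells. Shifts and turns lie within -1 to 1; 1 stands for 120 mm of shift or pi/2 rad of turn. Its arguments: {"type":"object","properties":{"moves":{"type":"string"}},"required":["moves"]}

```bash
mkdir -p pics
python3 - <<'E'
from rig import manip
import cv2
s=manip.get_state(); print({k:s[k] for k in('t','eef_pos','eef_rot','wrist_force','grip_width')})
for n in('scene','side'):
    cv2.imwrite(f'pics/{n}0.png',manip.snapshot(n)); m=manip.camera_model(n); print(n,m)
print(manip.camera_model('wrist'))
cv2.imwrite('pics/wrist0.png',manip.snapshot('wrist'))
E
```

```text
{'t': 0.0, 'eef_pos': array([0.18948369, 0.56858589, 0.2358215 ]), 'eef_rot': array([ 8.11256162e-01,  5.84690189e-01, -7.94274389e-04,  4.38511857e-04]), 'wrist_force': array([ 0.26768623,  0.18732284, -0.10772875]), 'grip_width': 0.08787439123407452}
scene {'fx': 382.5841704672558, 'fy': 382.5841704672558, 'cx': 251.13083823324624, 'cy': 191.1592418715607, 'origin': array([0.99199538, 0.39842853, 0.61399344]), 'rotation': array([ 0.47582311,  0.78971193, -0.33002814, -0.20255584])}
side {'fx': 401.551648330609, 'fy': 401.551648330609, 'cx': 254.250373276878, 'cy': 193.51596247012986, 'origin': array([0.50855313, 0.66150844, 0.77109402]), 'rotation': array([-0.02478582,  0.94696519, -0.32005222,  0.01446287])}
{'fx': 296.39903440367004, 'fy': 296.39903440367004, 'cx': 253.7840058696761, 'cy': 190.80359136431377, 'mount': array([[ 9.99999735e-01,  6.66686577e-04, -2.92747627e-04,
        -3.17833358e-04],
       [-5.66041157e-04,  9.64690659e-01,  2.63384911e-01,
        -7.07730783e-02],
       [ 4.58006086e-04, -2.63384675e-01,  9.64690781e-01,
        -1.48066116e-01],
       [ 0.00000000e+00,  0.00000000e+00,  0.00000000e+00,
         1.00000000e+00]])}
```

View pics/scene0.png

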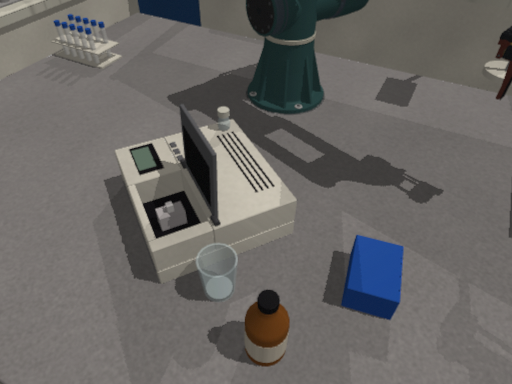

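View pics/side0.png

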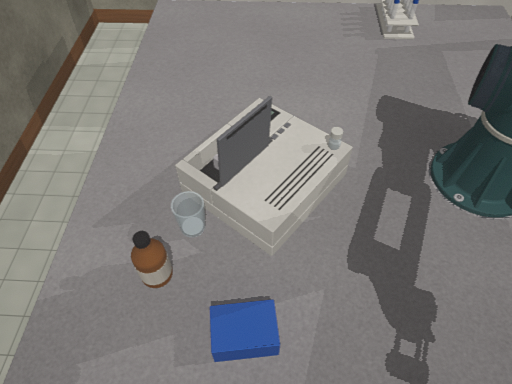

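View pics/wrist0.png

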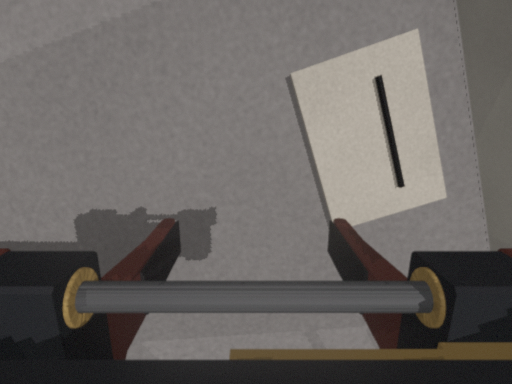

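The scene picture shows the photometer with its cover leaning back (free edge about (182,110)–(217,212)), the vial near (223,120), the beaker at (218,272), the bottle at (267,325) and the tip box at (374,277). I'll enlarge both views to read the corners.

Run:
```python
import cv2
a=cv2.imread('pics/scene0.png')[95:275,105:305]; cv2.imwrite('pics/sc_z.png',cv2.resize(a,None,fx=3.3,fy=3.3,interpolation=cv2.INTER_CUBIC))
a=cv2.imread('pics/side0.png')[90:255,165:365]; cv2.imwrite('pics/si_z.png',cv2.resize(a,None,fx=3.5,fy=3.5,interpolation=cv2.INTER_CUBIC))
```

```text
(no output)
```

View pics/sc_z.png

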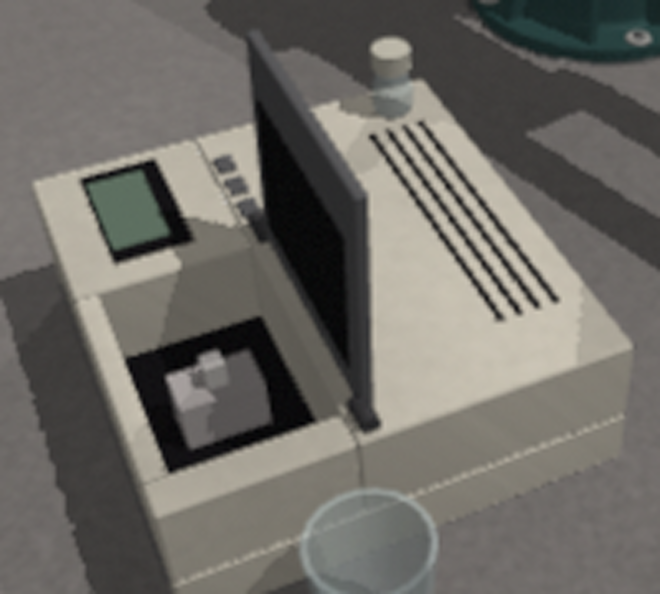

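View pics/si_z.png

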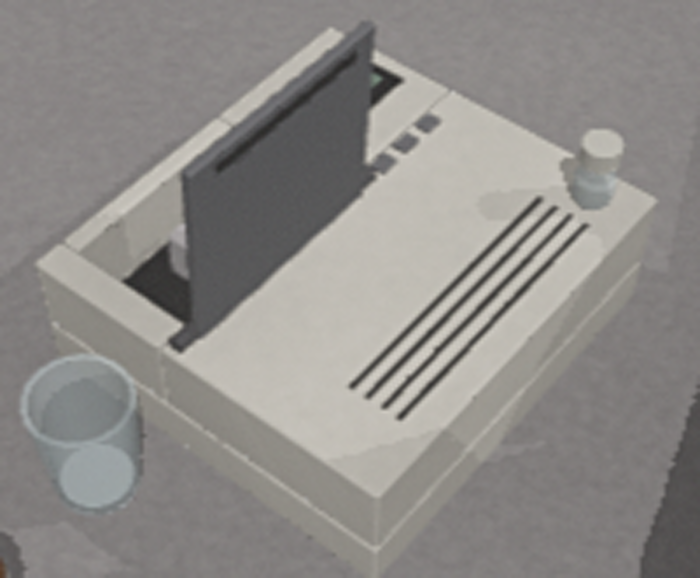

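```bash
cat > h.py <<'E'
from rig import manip
import numpy as np
from scipy.spatial.transform import Rotation as R
def ray(n,u,v):
    m=manip.camera_model(n); d=R.from_quat(m['rotation']).apply([(u-m['cx'])/m['fx'],(v-m['cy'])/m['fy'],1]); return np.array(m['origin']),d
def onz(n,u,v,z):
    o,d=ray(n,u,v); return o+d*(z-o[2])/d[2]
def tri(ps):
    A=0;b=0;rs=[ray(*p) for p in ps]
    for o,d in rs:
        d=d/np.linalg.norm(d);P=np.eye(3)-np.outer(d,d);A=A+P;b=b+P@o
    x=np.linalg.solve(A,b); return x,[np.linalg.norm(np.cross(x-o,d/np.linalg.norm(d))) for o,d in rs]
E
python3 - <<'E'
from h import *
np.set_printoptions(precision=4,suppress=True)
zs=lambda p:('scene',105+p[0]/3.3-.5+.15,95+p[1]/3.3-.5+.15)
zi=lambda p:('side',165+p[0]/3.5-.35,90+p[1]/3.5-.35)
S=dict(A=(35,183),B=(152,516),C=(632,345),D=(425,82),h1=(195,142),h2=(358,437),e1=(250,33),e2=(366,195))
I=dict(A=(335,28),B=(38,262),C=(378,497),D=(655,200),h1=(450,92),h2=(165,348),e1=(375,25),e2=(186,175))
for k in S:
    print(k,onz(*zs(S[k]),.1),onz(*zi(I[k]),.1),tri([zs(S[k]),zi(I[k])]))
E
```

```text
A [ 0.5523 -0.1588  0.1   ] [ 0.5468 -0.1601  0.1   ] (array([ 0.5472, -0.1657,  0.0946]), [np.float64(0.000682128826534955), np.float64(0.0006821288265349379)])
B [0.7296 0.0766 0.1   ] [0.7253 0.0772 0.1   ] (array([0.7269, 0.0732, 0.095 ]), [np.float64(0.00023099219881335745), np.float64(0.00023099219881329378)])
C [0.5058 0.242  0.1   ] [0.5038 0.2424 0.1   ] (array([0.5038, 0.2413, 0.098 ]), [np.float64(0.00012940580970593026), np.float64(0.00012940580970607362)])
D [0.3314 0.0074 0.1   ] [0.3286 0.0047 0.1   ] (array([0.3287, 0.0051, 0.0988]), [np.float64(0.0011324957079352728), np.float64(0.0011324957079352268)])
h1 [ 0.4673 -0.0943  0.1   ] [ 0.4627 -0.0943  0.1   ] (array([ 0.4624, -0.099 ,  0.0954]), [np.float64(0.0002806753475469085), np.float64(0.00028067534754698997)])
h2 [0.6373 0.1403 0.1   ] [0.6358 0.1427 0.1   ] (array([0.6362, 0.14  , 0.0977]), [np.float64(0.0007493220113747588), np.float64(0.0007493220113746753)])
e1 [ 0.3371 -0.1412  0.1   ] [ 0.5176 -0.1648  0.1   ] (array([0.5156, 0.0063, 0.2397]), [np.float64(0.0005708211187012333), np.float64(0.0005708211187011326)])
e2 [0.4614 0.0375 0.1   ] [ 0.6395 -0.0045  0.1   ] (array([0.6112, 0.1394, 0.245 ]), [np.float64(5.448380539897124e-05), np.float64(5.448380539901843e-05)])
```

```bash
cat >> h.py <<'E'
np.set_printoptions(precision=4,suppress=True)
E
python3 - <<'E'
from h import *
from scipy.optimize import least_squares
zs=lambda p:('scene',105+p[0]/3.3-.35,95+p[1]/3.3-.35)
zi=lambda p:('side',165+p[0]/3.5-.35,90+p[1]/3.5-.35)
S=dict(A=(35,183),B=(152,516),C=(632,345),D=(425,82),h1=(195,142),h2=(358,437))
I=dict(A=(335,28),B=(38,262),C=(378,497),D=(655,200),h1=(450,92),h2=(165,348))
loc=dict(A=(-.12,.2),B=(-.12,-.1),C=(.16,-.1),D=(.16,.2),h1=(0,.2),h2=(0,-.1))
k=list(S);P=np.array([(onz(*zs(S[a]),.1)+onz(*zi(I[a]),.1))[:2]/2 for a in k]);L=np.array([loc[a] for a in k])
def f(v):
    c,s=np.cos(v[2]),np.sin(v[2]); return v[:2]+L@np.array([[c,s],[-s,c]])-P
r=least_squares(lambda v:f(v).ravel(),[.58,.06,2.5]);print(r.x,f(r.x)*1000)
X=np.array([np.cos(r.x[2]),np.sin(r.x[2])]);Y=np.array([-X[1],X[0]])
for nm,p in (('e1',tri([zs((250,33)),zi((375,25))])[0]),('e2',tri([zs((366,195)),zi((186,175))])[0])):
    d=p[:2]-r.x[:2];print(nm,d@X,d@Y,p[2])
E
```

```text
[0.5761 0.0677 2.5025] [[ 3.5565 -4.9631]
 [ 4.6311 -0.5487]
 [ 2.5198  1.1269]
 [-1.6607 -3.4591]
 [-8.2205  1.4344]
 [-0.8262  6.4095]]
e1 0.01191482983461013 0.08531190988963572 0.2396625132581475
e2 0.014620072706293053 -0.07849816026651561 0.24503623865962018
```

```bash
cat >> h.py <<'E'
H=np.array([.574,.069,.1]);yw=2.5025
X=np.array([np.cos(yw),np.sin(yw),0]);Z=np.array([0,0,1.]);Y=np.cross(Z,X);F=np.c_[X,Y,Z]
def tool(deg):  # tilt of tool z from down toward +x_h
    a=np.radians(deg);z=np.sin(a)*X-np.cos(a)*Z;x=-Y;return R.from_matrix(np.c_[x,np.cross(z,x),z])
def mv(p,deg,s=None):  # p in hinge frame mm
    s=s or manip.get_state();Q=R.from_quat(s['eef_rot'])
    d=Q.inv().apply(H+F@(np.array(p)/1000.)-s['eef_pos'])/.12
    r=(Q.inv()*tool(deg)).as_rotvec()/(np.pi/2);return d,r
def st():
    s=manip.get_state();Q=R.from_quat(s['eef_rot']);z=Q.as_matrix()[:,2]
    print('t',s['t'],'hinge mm',F.T@(s['eef_pos']-H)*1000,'toolz h',F.T@z,'F',F.T@np.array(s['wrist_force']),'w',s['grip_width'],'q',s['qpos']);return s
E
python3 - <<'E'
from h import *
s=st()
for p,d in (((-40,0,330),0),((-150,0,330),45)):print(*mv(p,d))
from h import *
for n,u,v,z in(('scene',218,290,0),('scene',267,345,0),('side',192,225,0),('side',155,280,0)):
    p=onz(n,u,v,z);print(n,p,F.T@(p-H)*1000)
E
```

```text
t 0.15 hinge mm [ 606.6416 -171.8089  136.0197] toolz h [-0.0003  0.0014 -1.    ] F [0.7051 0.4549 0.3952] w 0.08761687020657892 q [ 1.1339  0.3593  1.5111  0.      1.2725 -0.1151]
[-3.0437  4.6728 -1.613 ] [0.     0.0009 0.202 ]
[-3.3297  5.5437 -1.6128] [0.4957 0.0802 0.1911]
scene [0.6909 0.1764 0.    ] [ -29.7349 -155.8995 -100.    ]
scene [0.7401 0.2993 0.    ] [   4.0184 -283.9469 -100.    ]
side [0.6875 0.1712 0.    ] [ -30.1697 -149.7129 -100.    ]
side [0.7442 0.31   0.    ] [   7.1641 -294.9346 -100.    ]
```

Request:
move_arm(moves="1 -0.35 0.45 -0.4 0 0 0.1; 1 -0.7 0.9 -0.8 0 0 0.2; 1 -0.7 0.9 -0.8 0 0 0.2; 1 -0.7 0.9 -0.8 0 0 0.2")

```text
t: 0.65
eef_pos: [0.2672, 0.4543, 0.3341]
eef_rot: [0.893, 0.449, 0.001, -0.0]
wrist_force: [-0.7, 0.8, 0.1]
grip_width: 0.0512
```

Run:
```python
from h import *
s=st()
for p,d in (((-40,0,330),0),((-150,0,330),45)):print(*mv(p,d))
```

```text
t 0.65 hinge mm [ 476.1062 -126.2632  234.1315] toolz h [-0.0008 -0.0024 -1.    ] F [ 1.053  -0.226   0.0611] w 0.05123697173853833 q [ 0.9086  0.1744  1.5249 -0.0007  1.4398 -0.0233]
[-1.0516  4.3012 -0.798 ] [ 0.0005 -0.0015  0.0002]
[-1.0518  5.2179 -0.7973] [ 0.5005 -0.0014  0.0008]
```

Request:
move_arm(moves="1 -0.15 0.5 -0.2 0 0 0; 1 -0.3 1 -0.4 0 0 0; 1 -0.3 1 -0.4 0 0 0")

```text
t: 1.02
eef_pos: [0.3434, 0.3528, 0.3826]
eef_rot: [0.894, 0.448, 0.002, -0.0]
wrist_force: [0.3, -0.2, -0.9]
grip_width: 0.0213
```

Request:
move_arm(moves="1 -0.15 0.5 -0.1 0 0 0; 1 -0.3 1 -0.2 0 0 0; 1 -0.3 1 -0.2 0 0 0")

```text
t: 1.4
eef_pos: [0.4197, 0.2508, 0.406]
eef_rot: [0.895, 0.446, 0.002, -0.0]
wrist_force: [-0.4, 0.3, 0.3]
grip_width: 0.0005
```

Request:
move_arm(moves="1 -0.15 0.5 -0.1 0 0 0; 1 -0.3 1 -0.2 0 0 0; 1 -0.3 1 -0.2 0 0 0")

```text
t: 1.78
eef_pos: [0.4955, 0.149, 0.4292]
eef_rot: [0.895, 0.445, 0.001, -0.0]
wrist_force: [-0.7, 1.2, -0.2]
grip_width: 0.0003
```

Run:
```python
from h import *
s=st()
for p,d in (((-40,0,330),0),((-150,0,330),45)):print(*mv(p,d))
```

```text
t 1.775 hinge mm [110.7675 -17.3736 329.17  ] toolz h [-0.0009 -0.0026 -1.    ] F [ 1.3352 -0.5403 -0.2107] w 0.0003473045613302546 q [ 0.1577  0.1158  1.3746  0.0012  1.6488 -0.7648]
[-0.1333  1.2577 -0.0062] [ 0.0005 -0.0017 -0.0058]
[-0.125   2.1743 -0.0054] [ 0.5005 -0.0038 -0.0048]
```

Request:
move_arm(moves="1 -0.1 0.5 0 0 0 0; 1 -0.12 1 0 0 0 0; 1 -0.12 1 0 0 0 0")

```text
t: 2.15
eef_pos: [0.584, 0.0653, 0.4265]
eef_rot: [0.896, 0.444, 0.0, -0.001]
wrist_force: [-0.8, -0.4, 0.5]
grip_width: 0.0005
```

Request:
move_arm(moves="1 0 0.5 0 0.1 0 0; 1 0 1 0 0.2 0 0; 1 0 1 0 0.3 0 0; 1 0 1 0 0.4 0 0; 1 0 1 0 0.5 0 0; 1 0 1 0 0.5 0 0")

```text
t: 2.9
eef_pos: [0.6804, -0.0056, 0.4203]
eef_rot: [0.826, 0.41, -0.174, -0.347]
wrist_force: [0.2, -1.1, 0.2]
grip_width: 0.0003
```

Run:
```python
from h import *
import cv2
s=st()
for p,d in (((-160,0,120),45),((-170,0,-5),45)):print(*mv(p,d))
cv2.imwrite('pics/side1.png',manip.snapshot('side'))
```

```text
t 2.9 hinge mm [-129.8628   -3.5581  320.2617] toolz h [ 0.7152 -0.0048 -0.6989] F [-0.8135  0.7213  0.1524] w 0.0002766547555352932 q [-0.2581  0.8389  0.474   0.4901  2.5296 -0.8771]
[-0.0226  1.3694  0.9866] [-0.0074 -0.003  -0.0055]
[-0.019   2.1726  1.655 ] [-0.0074 -0.003  -0.0055]
```

View pics/side1.png

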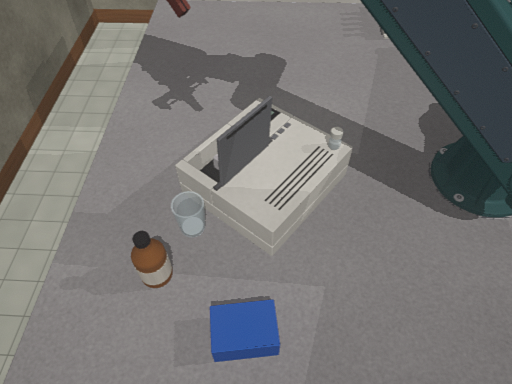

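Request:
move_arm(moves="1 0 0.4 0.2 0 0 0; 1 0 0.8 0.4 0 0 0; 1 0 1 0.7 0 0 0; 1 0 1 0.7 0 0 0")

```text
t: 3.45
eef_pos: [0.6979, -0.0177, 0.2783]
eef_rot: [0.826, 0.411, -0.174, -0.345]
wrist_force: [-0.3, 0.1, 0.2]
grip_width: 0.0004
```

Run:
```python
from h import *
s=st()
for p,d in (((-160,0,120),45),((-180,0,0),45)):print(*mv(p,d))
```

```text
t 3.45 hinge mm [-151.1642   -4.3163  178.2984] toolz h [ 0.7122 -0.0022 -0.7019] F [0.3152 0.0508 0.155 ] w 0.000381440267818912 q [-0.2645  0.9175  0.6292  0.3658  2.3168 -1.0407]
[-0.0341  0.3979  0.2885] [-0.0046 -0.0014 -0.0041]
[-0.0301  1.2272  0.8717] [-0.0046 -0.0014 -0.0041]
```

Request:
move_arm(moves="1 -0.03 0.4 0.2 0 0 0; 1 -0.03 0.8 0.4 0 0 0; 1 -0.03 1 0.6 0 0 0; 1 -0.03 1 0.6 0 0 0; 1 -0.03 1 0.6 0 0 0")

```text
t: 4.08
eef_pos: [0.7232, -0.0402, 0.1466]
eef_rot: [0.826, 0.413, -0.172, -0.343]
wrist_force: [0.0, 0.2, 0.8]
grip_width: 0.0006
```

Run:
```python
from h import *
import cv2
s=st()
cv2.imwrite('pics/side2.png',manip.snapshot('side'))
cv2.imwrite('pics/scene2.png',manip.snapshot('scene'))
cv2.imwrite('pics/wrist2.png',manip.snapshot('wrist'))
```

```text
t 4.075 hinge mm [-184.9104   -1.3177   46.6153] toolz h [ 0.7086 -0.0029 -0.7056] F [ 0.0685 -0.1719  0.8439] w 0.0005510868075731697 q [-0.2802  1.0557  0.6313  0.3129  2.1849 -1.1236]
```

View pics/side2.png

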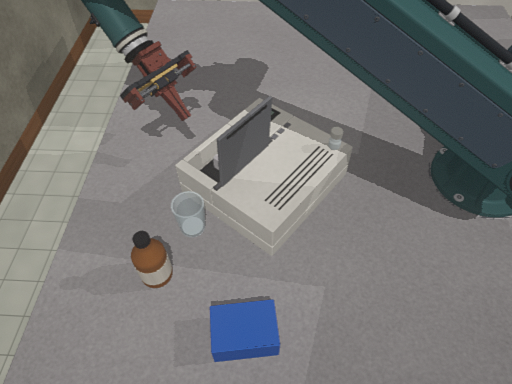

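View pics/scene2.png

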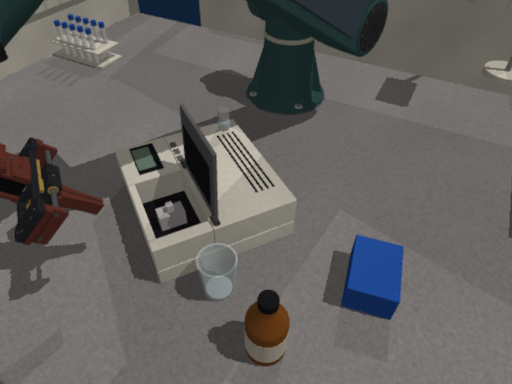

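View pics/wrist2.png

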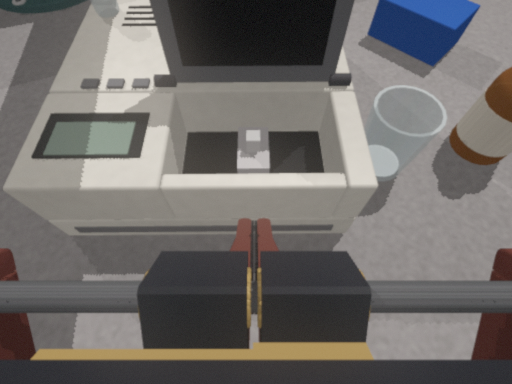

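Run:
```python
from h import *
s=manip.get_state();m=manip.camera_model('wrist');M=m['mount'];Q=R.from_quat(s['eef_rot'])
def pw(p):
    w=H+F@(np.array(p)/1000.);c=M[:3,:3].T@(Q.inv().apply(w-s['eef_pos'])-M[:3,3]);return m['fx']*c[0]/c[2]+m['cx'],m['fy']*c[1]/c[2]+m['cy']
def pf(n,w):
    m=manip.camera_model(n);c=R.from_quat(m['rotation']).inv().apply(w-m['origin']);return m['fx']*c[0]/c[2]+m['cx'],m['fy']*c[1]/c[2]+m['cy']
for p in((-120,-100,0),(-120,200,0),(0,-80,0),(0,80,0),(-120,0,0),(0,-100,0),(0,200,0),(25,80,143),(25,-80,143)):print(p,np.round(pw(p)))
t=s['eef_pos']+Q.apply([0,0,.014]);print('tip',pf('scene',t),pf('side',t),F.T@(t-H))
```

```text
(-120, -100, 0) [379. 185.]
(-120, 200, 0) [ -1. 187.]
(0, -80, 0) [333.  81.]
(0, 80, 0) [171.  82.]
(-120, 0, 0) [252. 185.]
(0, -100, 0) [353.  81.]
(0, 200, 0) [50. 82.]
(25, 80, 143) [ 121. -136.]
(25, -80, 143) [ 381. -137.]
tip (np.float64(100.23850579227167), np.float64(207.4116545891266)) (np.float64(185.68735772366966), np.float64(118.41564022052802)) [-0.1751 -0.0009  0.0357]
```

Run:
```python
import cv2
a=cv2.imread('pics/wrist2.png')[0:250,:400]; cv2.imwrite('pics/w_z.png',cv2.resize(a,None,fx=2,fy=2,interpolation=cv2.INTER_CUBIC))
```

```text
(no output)
```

View pics/w_z.png

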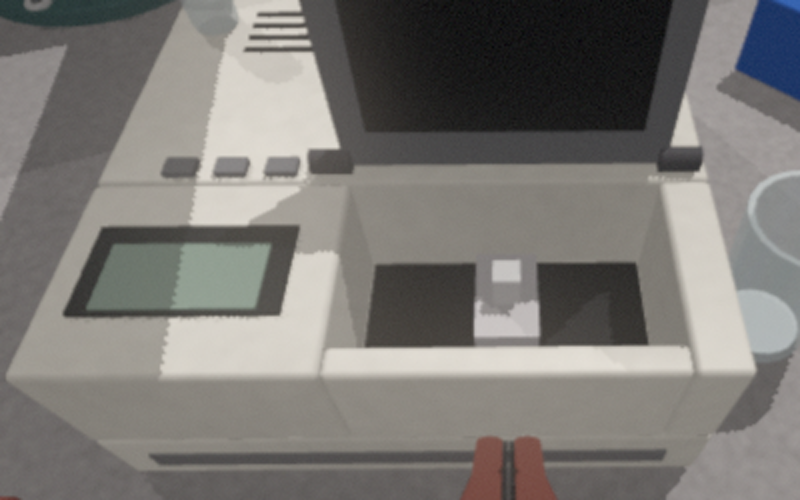

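Request:
move_arm(moves="1 0 -0.5 -0.5 0 0 0; 1 0 -0.92 -0.92 0 0 0; 1 0 -0.92 -0.92 0 0 0; 1 0 -0.92 -0.92 0 0 0; 1 0 -0.92 -0.92 0 0 0")

```text
t: 4.85
eef_pos: [0.7233, -0.0407, 0.3013]
eef_rot: [0.826, 0.412, -0.172, -0.343]
wrist_force: [-0.1, 0.0, -0.8]
grip_width: 0.0002
```

Run:
```python
from h import *
s=st()
for p,d in (((-50,0,205),45),((70,0,205),45)):print(*mv(p,d))
```

```text
t 4.85 hinge mm [-185.2744   -1.0261  201.3179] toolz h [ 0.7088 -0.0031 -0.7054] F [ 0.1409  0.0523 -0.7665] w 0.00020877844845877843 q [-0.2807  0.9718  0.4591  0.3934  2.4259 -1.0038]
[-0.015  -0.8169  0.7774] [-0.0016 -0.002  -0.0032]
[-0.0208 -1.5222  1.4862] [-0.0016 -0.002  -0.0032]
```

Request:
move_arm(moves="1 0 -0.5 0.4 0 0 0; 1 0 -0.9 0.8 0 0 0; 1 0 -0.95 0.9 0 0 0; 1 0 -0.95 0.9 0 0 0")

```text
t: 5.35
eef_pos: [0.5951, 0.0553, 0.3052]
eef_rot: [0.825, 0.412, -0.174, -0.344]
wrist_force: [0.4, -0.6, 0.0]
grip_width: 0.0001
```

Run:
```python
from h import *
s=st()
for p,d in (((75,0,205),45),((75,0,144),45)):print(*mv(p,d))
```

```text
t 5.35 hinge mm [-25.123   -1.5905 205.1843] toolz h [ 0.7118 -0.0005 -0.7023] F [-0.7039  0.2196  0.0335] w 0.00010303062555105209 q [-0.2097  0.7008  1.0071  0.3619  2.1471 -1.0509]
[-0.0166 -0.5848  0.595 ] [-0.0043 -0.0003 -0.0033]
[-0.0149 -0.223   0.952 ] [-0.0043 -0.0003 -0.0033]
```

Request:
move_arm(moves="1 0 -0.3 0.3 0 0 0; 1 0 -0.58 0.6 0 0 0; 1 0 -0.58 0.6 0 0 0; 1 0 -0.4 0.78 0 0 0; 1 0 -0.22 0.95 0 0 0; 1 0 -0.22 0.95 0 0 0; 1 0 -0.22 0.95 0 0 0")

```text
t: 6.22
eef_pos: [0.5164, 0.1143, 0.2441]
eef_rot: [0.826, 0.412, -0.174, -0.344]
wrist_force: [0.7, -0.4, -0.7]
grip_width: 0.0004
```

Run:
```python
from h import *
import cv2
s=st()
for p,d in (((32,0,144),45),((-20,0,144),45)):print(*mv(p,d))
for n in('side','scene'):
  a=manip.snapshot(n);a=a[60:260,100:350] ;cv2.imwrite(f'pics/{n}3.png',cv2.resize(a,None,fx=3,fy=3))
```

```text
t 6.225 hinge mm [ 73.2781  -2.0003 144.1147] toolz h [ 0.7118 -0.0011 -0.7024] F [-0.8123 -0.1045 -0.7166] w 0.0003891230550082971 q [-0.1526  0.6272  1.3074  0.3624  1.9151 -1.0822]
[-0.0151  0.2424 -0.2442] [-0.0042 -0.0007 -0.0035]
[-0.0131  0.5467 -0.5526] [-0.0042 -0.0007 -0.0035]
```

View pics/side3.png

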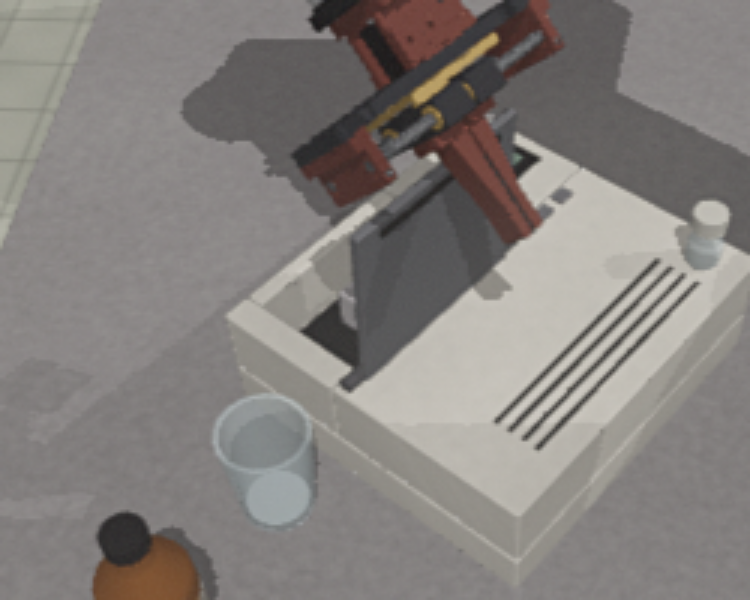

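View pics/scene3.png

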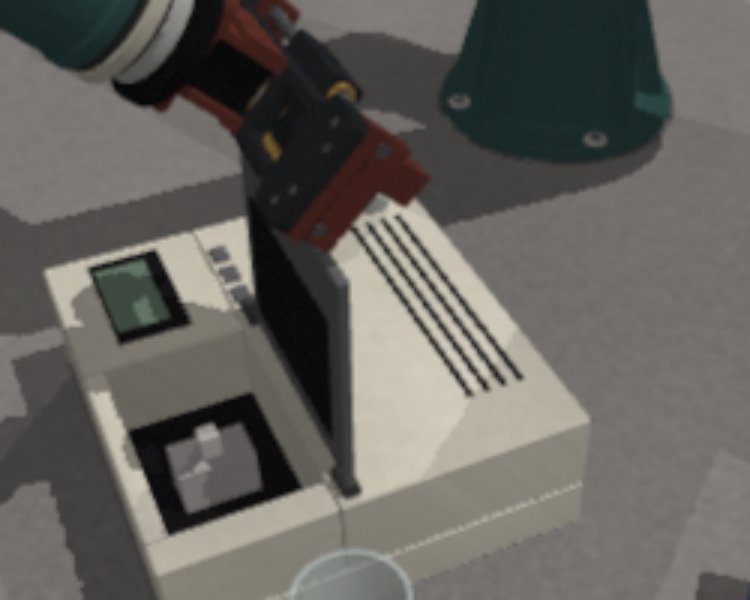

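Request:
move_arm(moves="1 0 0.1 -0.1 0 0 0; 1 0 0.2 -0.2 0 0 0; 1 0 0.25 -0.25 0 0 0; 1 0 0.3 -0.3 0 0 0; 1 0 0.35 -0.35 0 0 0; 1 0 0.4 -0.4 0 0 0; 1 0 0.43 -0.43 0 0 0; 1 0 0.43 -0.43 0 0 0")

```text
t: 7.32
eef_pos: [0.5749, 0.0704, 0.2437]
eef_rot: [0.826, 0.412, -0.173, -0.344]
wrist_force: [-0.3, 0.2, -0.0]
grip_width: 0.0007
```

Run:
```python
from h import *
import cv2
s=st()
for p,d in (((-20,0,144),45),):print(*mv(p,d))
for n in('side','scene'):
  a=manip.snapshot(n);a=a[60:260,100:350] ;cv2.imwrite(f'pics/{n}4.png',cv2.resize(a,None,fx=3,fy=3))
```

```text
t 7.325 hinge mm [  0.089   -1.6659 143.7384] toolz h [ 0.7105 -0.0013 -0.7037] F [ 0.3659  0.0388 -0.0041] w 0.0006582252792679942 q [-0.1963  0.7125  1.1358  0.3442  2.0087 -1.0924]
[-0.0131  0.1163 -0.1205] [-0.003  -0.0008 -0.0034]
```

View pics/side4.png

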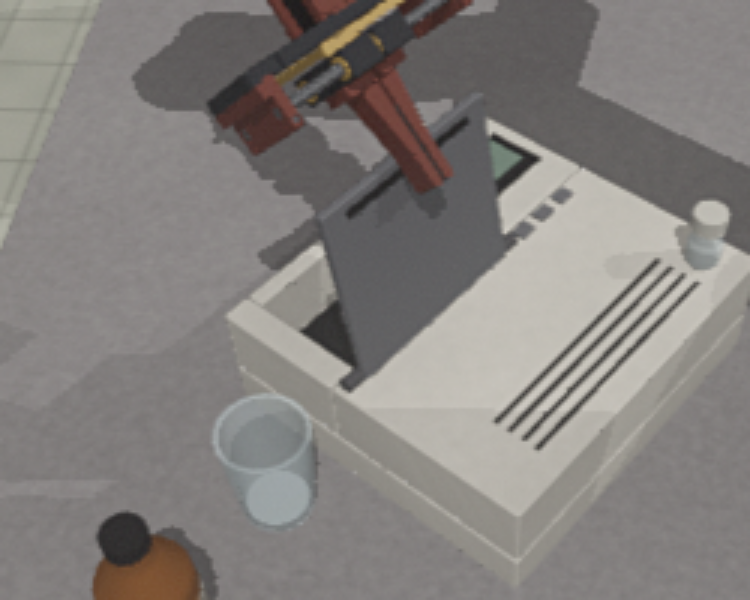

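View pics/scene4.png

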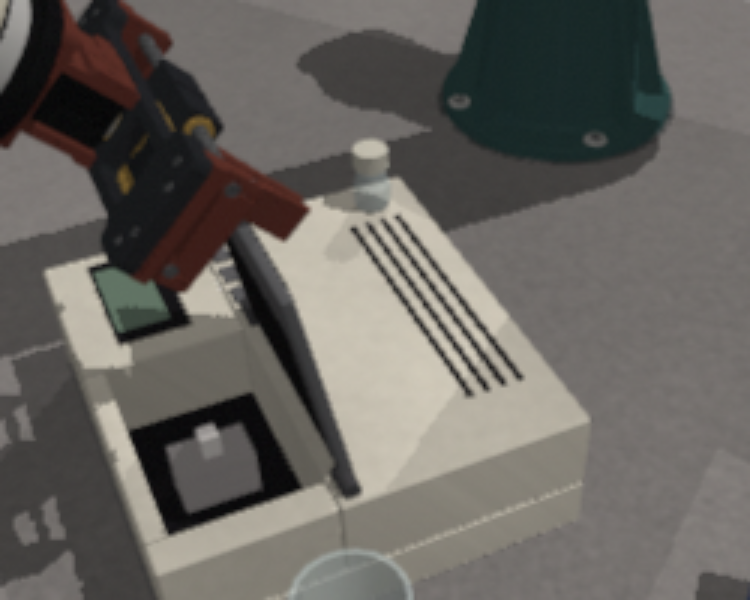

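```bash
cat >> h.py <<'E'
def corner(si,sc):
    x,e=tri([('side',100+si[0]/3-.33,60+si[1]/3-.33),('scene',100+sc[0]/3-.33,60+sc[1]/3-.33)])
    p=F.T@(x-H)*1000;r=np.hypot(p[0],p[2]);a=np.arctan2(p[2],-p[0]);print('corner',p,'r',r,'ang',a,'theta if rear corner',a-np.arctan2(8,145),np.array(e)*1000)
E
python3 - <<'E'
from h import *
corner((320,217),(292,300))
E
```

```text
corner [-18.1277 -77.9233 144.314 ] r 145.44808089957044 ang 1.4458381208375708 theta if rear corner 1.3907215865434834 [0.7266 0.7266]
```

Request:
move_arm(moves="1 0 0.04 -0.04 0 0 0; 1 0 0.08 -0.08 0 0 0; 1 0 0.11 -0.11 0 0 0; 1 0 0.11 -0.11 0 0 0")

```text
t: 7.92
eef_pos: [0.5899, 0.059, 0.2435]
eef_rot: [0.826, 0.412, -0.173, -0.344]
wrist_force: [0.4, -0.1, 0.6]
grip_width: 0.0006
```

Run:
```python
from h import *
import cv2
s=st()
for p,d in (((-30,0,195),45),((-150,0,185),45),((-165,0,120),45)):print(*mv(p,d))
for n in('side','scene'):
  a=manip.snapshot(n);a=a[60:260,100:350] ;cv2.imwrite(f'pics/{n}5.png',cv2.resize(a,None,fx=3,fy=3))
```

```text
t 7.925 hinge mm [-18.7249  -1.5115 143.4995] toolz h [ 0.7106 -0.0014 -0.7036] F [-0.3559 -0.1545  0.6016] w 0.0006032357459144651 q [-0.2066  0.7364  1.0878  0.3411  2.0349 -1.0935]
[-0.0134 -0.2388 -0.3688] [-0.0031 -0.0009 -0.0035]
[-0.0083  0.524  -1.0207] [-0.0031 -0.0009 -0.0035]
[-0.0061  0.9969 -0.7284] [-0.0031 -0.0009 -0.0035]
```

View pics/side5.png

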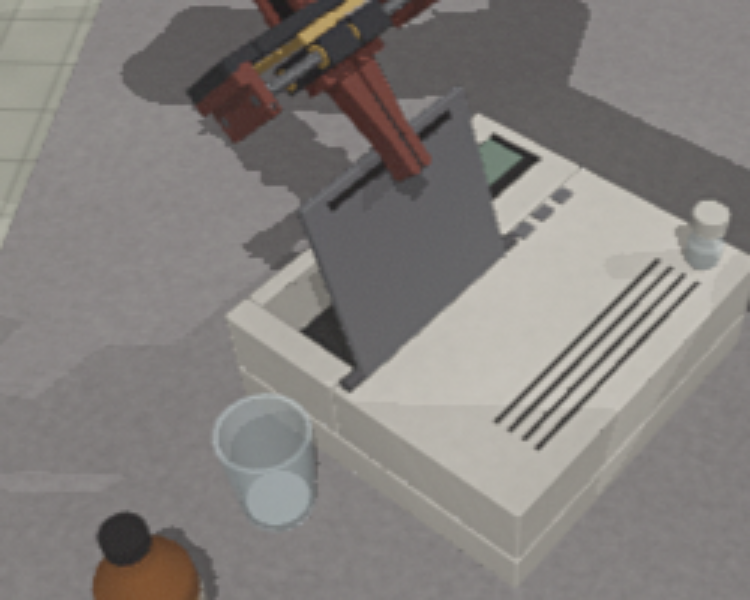

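View pics/scene5.png

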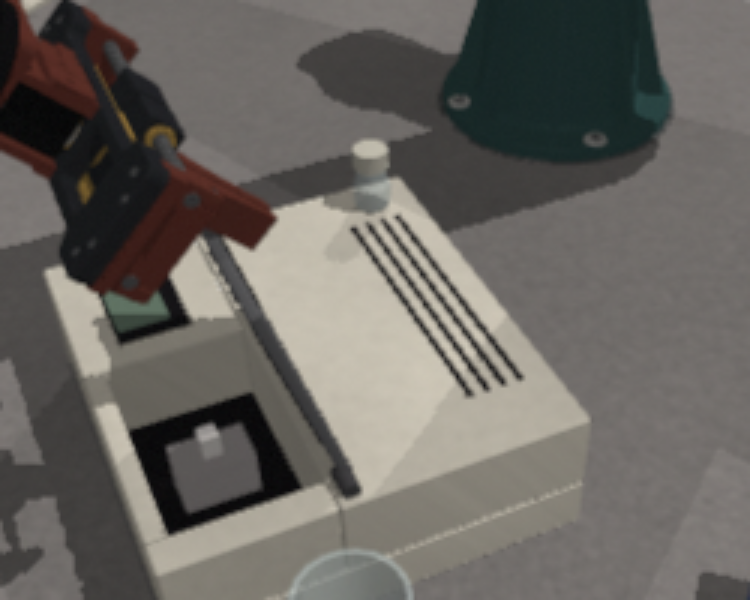

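```bash
cat >> h.py <<'E'
def th(si,y=-78):
    o,d=ray('side',100+si[0]/3-.33,60+si[1]/3-.33);o=F.T@(o-H)*1000;d=F.T@d;p=o+d*(y-o[1])/d[1]
    print(p,np.hypot(p[0],p[2]),'theta',np.arctan2(p[2],-p[0])-.055)
E
python3 - <<'E'
from h import *
th((320,217));th((302,211))
E
```

```text
[-17.6764 -78.     145.6348] 146.70360023265363 theta 1.3950122886942347
[-34.1615 -78.     140.8079] 144.8926287030746 theta 1.277784369937516
```

Request:
move_arm(moves="1 0 0.05 -0.05 0 0 0; 1 0 0.06 -0.06 0 0 0; 1 0 -0.24 -0.37 0 0 0; 1 0 -0.24 -0.37 0 0 0; 1 0 0.15 -0.69 0 0 0; 1 0 0.53 -0.9 0 0 0; 1 0 0.91 -0.75 0 0 0; 1 0 0.91 -0.75 0 0 0")

```text
t: 9.02
eef_pos: [0.7011, -0.0259, 0.2238]
eef_rot: [0.825, 0.41, -0.176, -0.346]
wrist_force: [0.5, 0.6, 0.3]
grip_width: 0.0001
```

Run:
```python
from h import *
import cv2
a=manip.snapshot('side');a=a[60:260,100:350] ;cv2.imwrite('pics/side6.png',cv2.resize(a,None,fx=3,fy=3))
s=st()
for p,d in (((-165,0,90),45),((-122,0,81),45)):print(*mv(p,d))
```

```text
t 9.075 hinge mm [-158.2053   -0.2936  126.9437] toolz h [ 0.7145 -0.0001 -0.6996] F [ 0.9711 -1.1727  0.0413] w 0.0006812419608319983 q [-0.2709  0.9578  0.6639  0.3377  2.2525 -1.0823]
[-0.0006  0.2596  0.1749] [-0.0067 -0.0001 -0.0045]
[-0.0021  0.0625  0.4834] [-0.0067 -0.0001 -0.0045]
```

View pics/side6.png

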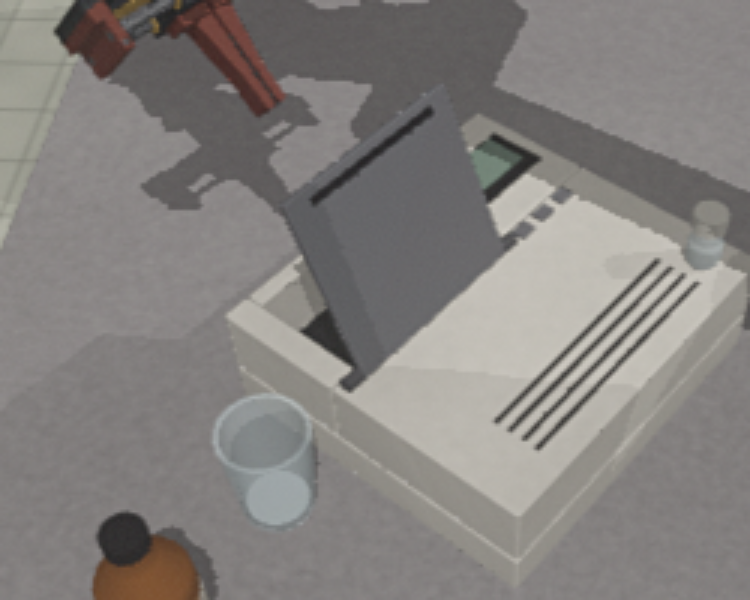

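Run:
```python
from h import *
th((284,206))
```

```text
[-51.2877 -78.     134.8686] 144.29129425136287 theta 1.1524057052931391
```

Request:
move_arm(moves="1 0 0.26 0.22 0 0 0; 1 0 0.2 0.3 0 0 0; 1 0 0.07 0.48 0 0 0; 1 0 0.07 0.48 0 0 0; 1 0 0.07 0.48 0 0 0")

```text
t: 9.7
eef_pos: [0.6735, -0.004, 0.1827]
eef_rot: [0.825, 0.412, -0.174, -0.345]
wrist_force: [0.1, 0.1, 0.1]
grip_width: 0.0001
```

Run:
```python
from h import *
import cv2
a=manip.snapshot('side');a=a[60:260,100:350] ;cv2.imwrite('pics/side7.png',cv2.resize(a,None,fx=3,fy=3))
s=st()
```

```text
t 9.75 hinge mm [-123.7283   -0.6007   82.1813] toolz h [ 0.7127 -0.0007 -0.7015] F [0.1137 0.1024 1.4677] w 0.00023645462440324058 q [-0.2567  0.9316  0.827   0.3171  2.1157 -1.1211]
```

View pics/side7.png

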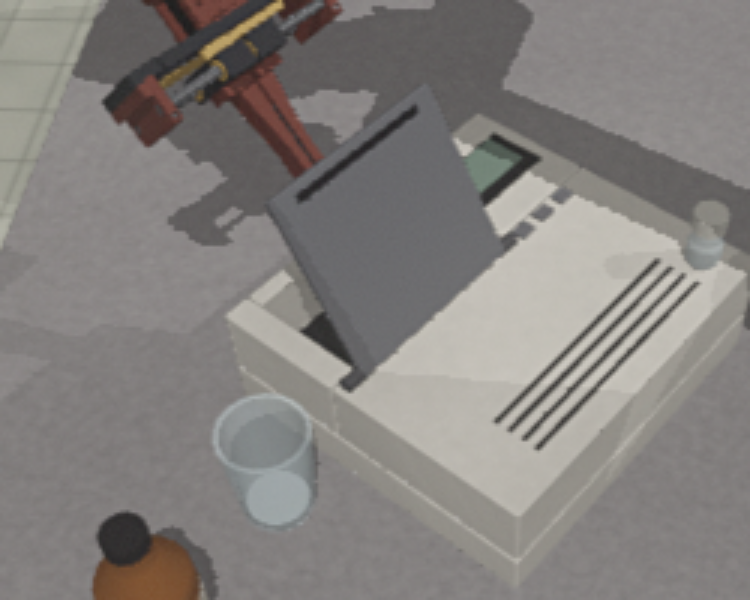

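Request:
move_arm(moves="1 0 0 0 0 0 0; 1 0 0 0 0 0 0; 1 0 0 0 0 0 0; 1 0 0 0 0 0 0; 1 0 0 0 0 0 0; 1 0 0 0 0 0 0; 1 0 0 0 0 0 0; 1 0 0 0 0 0 0; 1 0 0 0 0 0 0; 1 0 0 0 0 0 0; 1 0 0 0 0 0 0; 1 0 0 0 0 0 0; 1 0 0 0 0 0 0; 1 0 0 0 0 0 0")

```text
t: 11.5
eef_pos: [0.6737, -0.0044, 0.1821]
eef_rot: [0.825, 0.412, -0.174, -0.345]
wrist_force: [0.4, -1.2, -0.8]
grip_width: 0.0003
```

Run:
```python
from h import *
import cv2
th((269,207))
for n in('side','scene'):
  a=manip.snapshot(n);a=a[60:260,100:350] ;cv2.imwrite(f'pics/{n}8.png',cv2.resize(a,None,fx=3,fy=3))
s=st()
```

```text
[-66.9901 -78.     124.6024] 141.46887125207266 theta 1.0224992488537257
t 11.6 hinge mm [-123.7368   -0.5875   82.1629] toolz h [ 0.7127 -0.0007 -0.7015] F [-1.3879  0.1178 -0.841 ] w 0.00022027052606429543 q [-0.2567  0.9316  0.827   0.3171  2.1157 -1.1211]
```

View pics/side8.png

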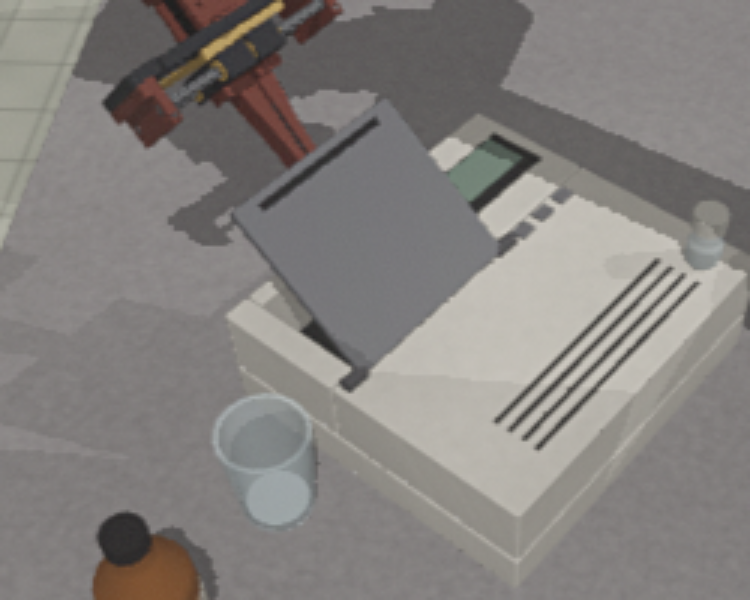

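View pics/scene8.png

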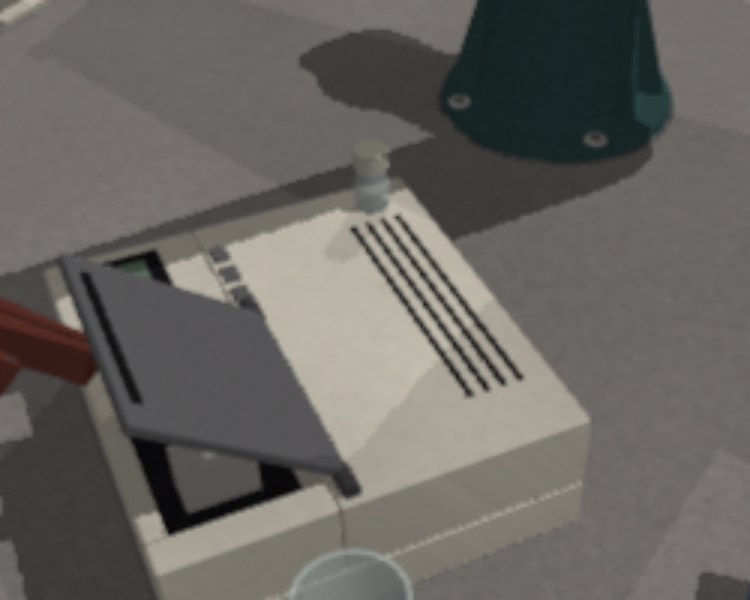

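Request:
move_arm(moves="1 0 0 0 0 0 0; 1 0 0 0 0 0 0; 1 0 0 0 0 0 0; 1 0 0 0 0 0 0")

```text
t: 12.1
eef_pos: [0.6737, -0.0043, 0.1822]
eef_rot: [0.825, 0.412, -0.174, -0.345]
wrist_force: [0.6, 0.7, -0.2]
grip_width: 0.0001
```

Run:
```python
from h import *
import cv2
th((232,215))
a=manip.snapshot('side')[60:260,100:350];a=cv2.resize(a,None,fx=3,fy=3);b=cv2.imread('pics/side8.png');print('diff',(cv2.absdiff(a,b)>40).sum())
cv2.imwrite('pics/side9.png',a)
s=st()
f=[]
for i in range(3): manip.snapshot('side'); f.append(F.T@manip.get_state()['wrist_force'])
print(np.mean(f,0))
corner((232,215),(132,430))
```

```text
[-109.7835  -78.       91.5054] 142.91831226438904 theta 0.6398414138002951
diff 0
t 12.15 hinge mm [-123.7534   -0.5796   82.134 ] toolz h [ 0.7127 -0.0007 -0.7015] F [-0.0185 -0.2051 -1.5406] w 0.00038417584411038906 q [-0.2567  0.9316  0.827   0.317   2.1156 -1.1211]
[-0.4518  0.3101 -1.403 ]
corner [-109.6435  -78.3668   91.097 ] r 142.54951699983158 ang 0.6932690684802445 theta if rear corner 0.6381525341861571 [0.5651 0.5651]
```

View pics/side9.png

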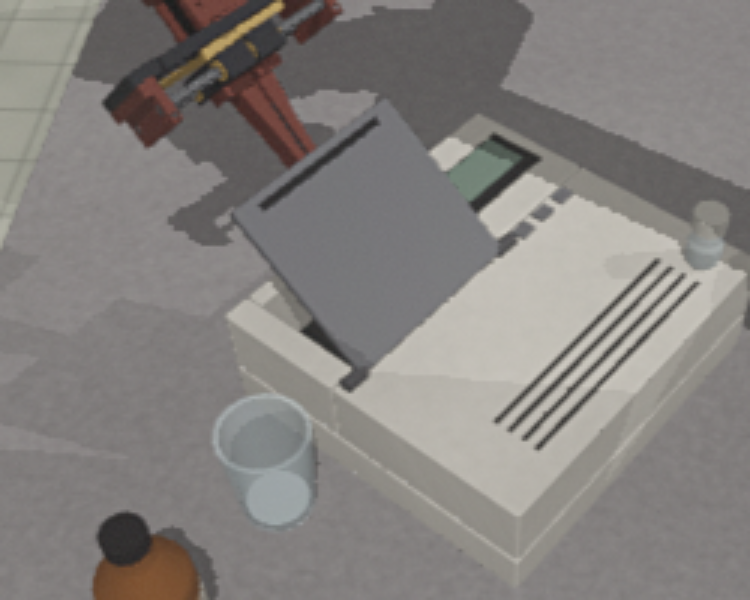

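```bash
cat >> h.py <<'E'
def table(ths,off=(-7.4,-4.4)):
    # TCP offset from cover edge measured at rest
    for t in ths:
        d,r=mv((-145*np.cos(t)+off[0],-.6,145*np.sin(t)+off[1]),45.5);print('%.2f'%t,np.round(d,3))
E
python3 - <<'E'
from h import *
table([.64,.62,.6,.56,.52,.48,.44,.4,.36,.32,.3])
E
```

```text
0.64 [ 0. -0. -0.]
0.62 [0.    0.023 0.004]
0.60 [0.    0.047 0.008]
0.56 [0.001 0.095 0.017]
0.52 [0.001 0.142 0.028]
0.48 [0.001 0.188 0.042]
0.44 [0.002 0.234 0.057]
0.40 [0.002 0.279 0.074]
0.36 [0.002 0.324 0.092]
0.32 [0.002 0.368 0.113]
0.30 [0.002 0.389 0.124]
```

Request:
move_arm(moves="1 0 0.02 0.004 0 0 0; 1 0 0.045 0.008 0 0 0; 1 0 0.07 0.012 0 0 0; 1 0 0.095 0.017 0 0 0; 1 0 0.12 0.022 0 0 0; 1 0 0.142 0.028 0 0 0; 1 0 0.165 0.035 0 0 0; 1 0 0.188 0.042 0 0 0; 1 0 0.21 0.05 0 0 0; 1 0 0.234 0.057 0 0 0; 1 0 0.257 0.065 0 0 0; 1 0 0.28 0.074 0 0 0; 1 0 0.302 0.083 0 0 0; 1 0 0.324 0.092 0 0 0; 1 0 0.346 0.102 0 0 0; 1 0 0.368 0.113 0 0 0; 1 0 0.389 0.124 0 0 0")

```text
t: 14.42
eef_pos: [0.6914, -0.0178, 0.1383]
eef_rot: [0.825, 0.412, -0.174, -0.345]
wrist_force: [1.0, -0.4, -0.4]
grip_width: 0.0005
```

Run:
```python
from h import *
import cv2
for n in('side','scene'):
  a=manip.snapshot(n);a=a[60:260,50:300] ;cv2.imwrite(f'pics/{n}10.png',cv2.resize(a,None,fx=3,fy=3))
s=st()
table([.3,.26,.22,.18,.14,.12,.1,.08,.06,.04,.02,0,-.02,-.04,-.06,-.08])
```

```text
t 14.525 hinge mm [-145.9967   -0.2469   37.9209] toolz h [ 0.7127 -0.0008 -0.7015] F [-2.3067  0.3771 -0.6354] w 0.00029881775148071977 q [-0.2661  1.0016  0.7794  0.3059  2.0971 -1.139 ]
0.30 [ 0.003 -0.004 -0.003]
0.26 [0.003 0.039 0.02 ]
0.22 [0.003 0.08  0.045]
0.18 [0.004 0.121 0.072]
0.14 [0.004 0.16  0.1  ]
0.12 [0.004 0.18  0.114]
0.10 [0.004 0.199 0.129]
0.08 [0.004 0.217 0.144]
0.06 [0.004 0.236 0.16 ]
0.04 [0.004 0.254 0.176]
0.02 [0.005 0.271 0.193]
0.00 [0.005 0.289 0.209]
-0.02 [0.005 0.306 0.227]
-0.04 [0.005 0.323 0.244]
-0.06 [0.005 0.339 0.262]
-0.08 [0.005 0.355 0.28 ]
```

View pics/side10.png

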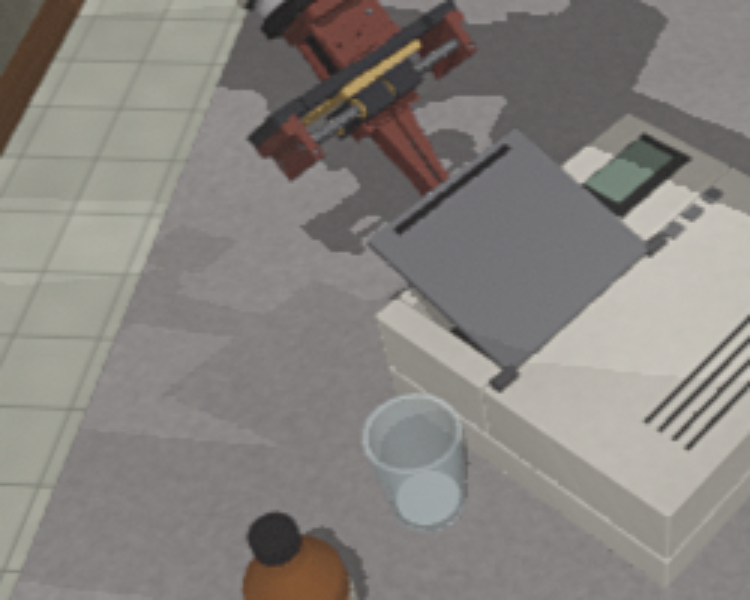

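View pics/scene10.png

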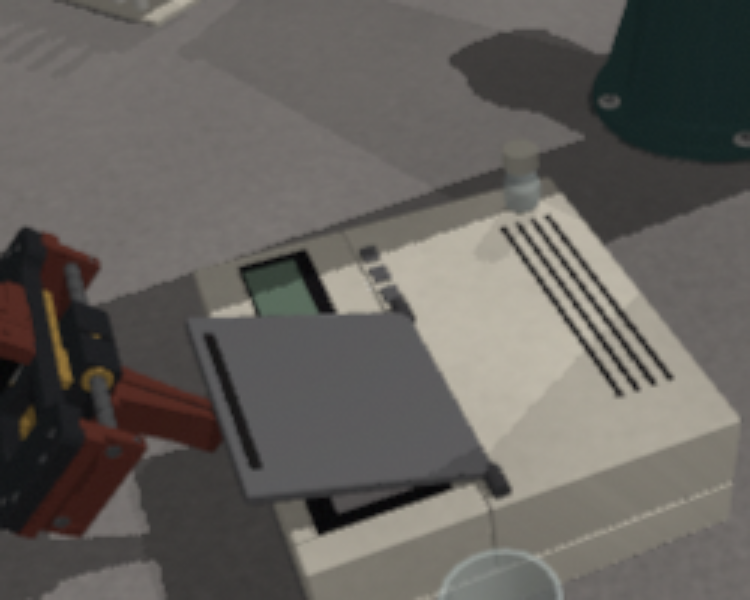

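Run:
```python
from h import *
th((217,243)); corner((217,243),(250-150,496))
```

```text
[-135.9205  -78.       47.8045] 144.08213551838 theta 0.2831969229967649
corner [-133.8845  -79.004    50.8153] r 143.20349436241224 ang 0.36275012074808427 theta if rear corner 0.30763358645399697 [0.6771 0.6771]
```

Request:
move_arm(moves="1 0 0.018 0.009 0 0 0; 1 0 0.039 0.02 0 0 0; 1 0 0.06 0.032 0 0 0; 1 0 0.08 0.045 0 0 0; 1 0 0.1 0.058 0 0 0; 1 0 0.121 0.072 0 0 0; 1 0 0.14 0.086 0 0 0; 1 0 0.16 0.1 0 0 0; 1 0 0.175 0.11 0 0 0; 1 0 0.187 0.12 0 0 0; 1 0 0.199 0.129 0 0 0; 1 0 0.208 0.136 0 0 0; 1 0 0.217 0.144 0 0 0; 1 0 0.226 0.152 0 0 0; 1 0 0.236 0.16 0 0 0; 1 0 0.245 0.168 0 0 0; 1 0 0.254 0.176 0 0 0; 1 0 0.263 0.184 0 0 0; 1 0 0.271 0.193 0 0 0; 1 0 0.28 0.201 0 0 0")

```text
t: 17.02
eef_pos: [0.6964, -0.0219, 0.097]
eef_rot: [0.826, 0.411, -0.174, -0.345]
wrist_force: [4.0, -2.5, -0.7]
grip_width: 0.0005
```

Run:
```python
from h import *
import cv2
for n in('side','scene'):
  a=manip.snapshot(n);a=a[60:260,50:300] ;cv2.imwrite(f'pics/{n}11.png',cv2.resize(a,None,fx=3,fy=3))
s=st()
table([.02,0,-.02,-.04,-.06,-.08,-.1,-.12])
```

```text
t 17.125 hinge mm [-152.5059   -0.0122   -3.2402] toolz h [ 0.7125 -0.0008 -0.7017] F [-4.1884  0.0962 -0.5343] w 0.0003309428221949498 q [-0.2689  1.0478  0.7761  0.2967  2.0567 -1.1564]
0.02 [ 0.005 -0.011 -0.009]
0.00 [0.005 0.006 0.007]
-0.02 [0.005 0.023 0.025]
-0.04 [0.005 0.04  0.042]
-0.06 [0.005 0.056 0.06 ]
-0.08 [0.005 0.072 0.078]
-0.10 [0.005 0.088 0.096]
-0.12 [0.005 0.103 0.115]
```

View pics/side11.png

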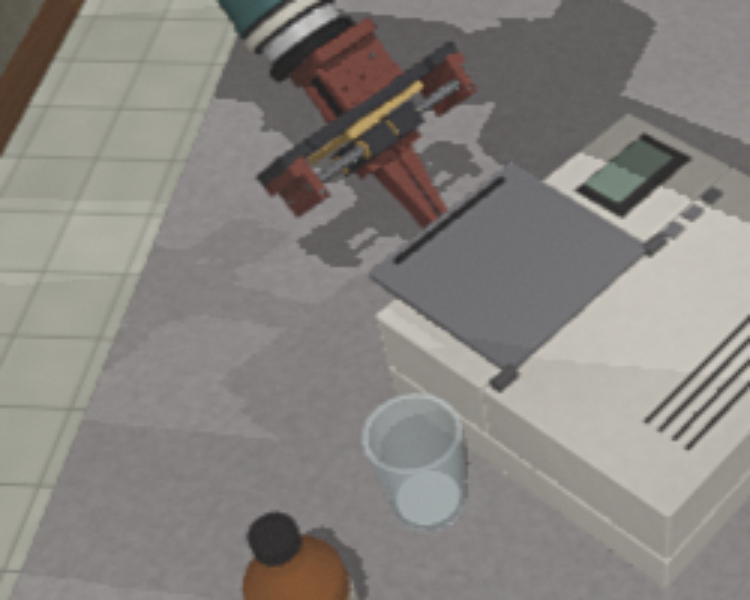

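View pics/scene11.png

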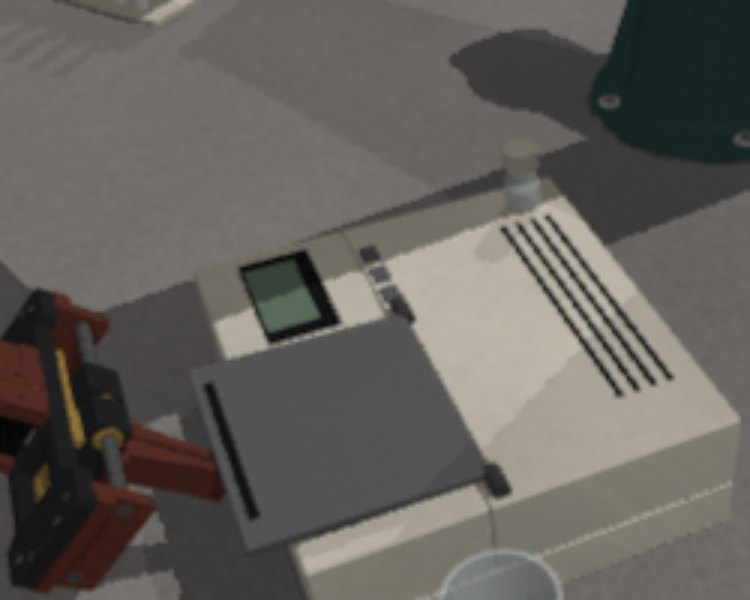

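Run:
```python
from h import *
th((222,275)); corner((222,275),(252-150,549))
s=manip.get_state()
for p in ((-155,0,-5),(-157,0,-7),(-160,0,-12)):print(p,mv(p,45.5)[0])
```

```text
[-139.6239  -78.       11.6638] 140.11022436195708 theta 0.02834367816178556
corner [-141.7042  -76.8104    8.8304] r 141.97901954629236 ang 0.06223519925807439 theta if rear corner 0.0071186649639870675 [0.329 0.329]
(-155, 0, -5) [ 0.0001  0.025  -0.0045]
(-157, 0, -7) [ 0.0002  0.0486 -0.0047]
(-160, 0, -12) [0.0005 0.0958 0.0067]
```

Request:
move_arm(moves="1 0 0.005 0 0 0 0; 1 0 0.01 0 0 0 0; 1 0 0.015 0 0 0 0; 1 0 0.02 0 0 0 0; 1 0 0.027 0 0 0 0; 1 0 0.034 0 0 0 0; 1 0 0.041 0 0 0 0; 1 0 0.05 0 0 0 0; 1 0 0.06 0 0 0 0; 1 0 0.07 0 0 0 0; 1 0 0.08 0 0 0 0; 1 0 0.09 0 0 0 0; 1 0 0.1 0 0 0 0; 1 0 0.1 0 0 0 0")

```text
t: 18.88
eef_pos: [0.7031, -0.0271, 0.0881]
eef_rot: [0.826, 0.411, -0.174, -0.345]
wrist_force: [0.2, -0.2, 0.1]
grip_width: 0.0005
```

Run:
```python
from h import *
import cv2
for n in('side','scene'):
  a=manip.snapshot(n);a=a[60:260,50:300] ;cv2.imwrite(f'pics/{n}12.png',cv2.resize(a,None,fx=3,fy=3))
s=st()
```

```text
t 18.975 hinge mm [-160.9147    0.0477  -11.8162] toolz h [ 0.7125 -0.0008 -0.7017] F [ 0.7487  0.3356 -0.5014] w 0.0005408291646299441 q [-0.2723  1.0686  0.749   0.2952  2.0638 -1.1578]
```

View pics/side12.png

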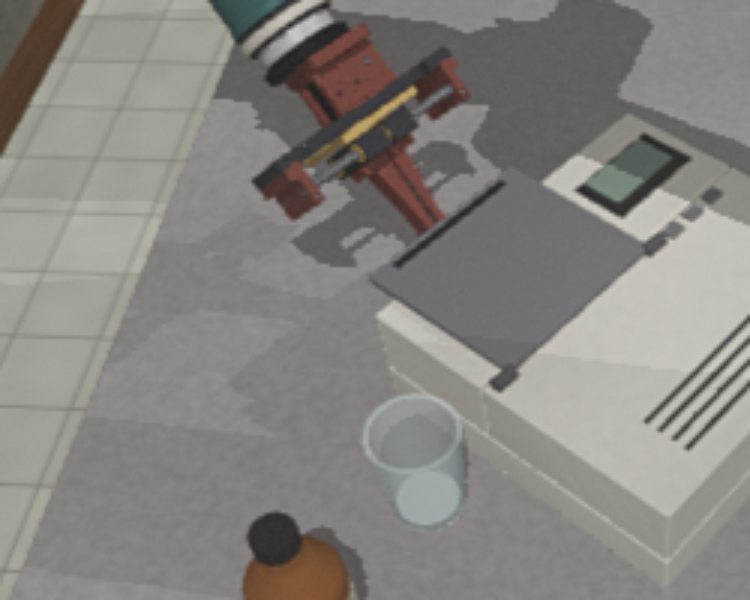

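View pics/scene12.png

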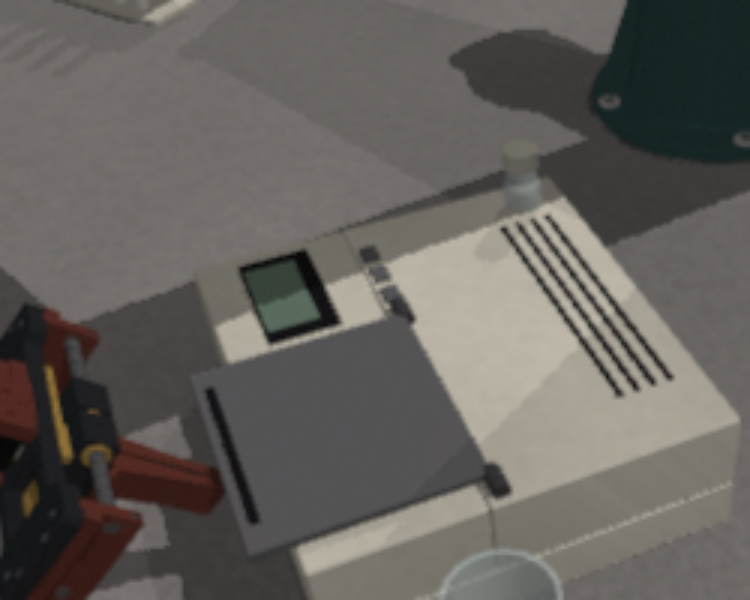

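Request:
move_arm(moves="1 0 0.02 0 0 0 0; 1 0 0.04 0 0 0 0; 1 0 0.06 0 0 0 0; 1 0 0.09 -0.02 0 0 0; 1 0 0.14 -0.07 0 0 0; 1 0 0.22 -0.15 0 0 0; 1 0 0.34 -0.27 0 0 0; 1 0 0.45 -0.4 0 0 0; 1 0 0.45 -0.4 0 0 0; 1 0 0.45 -0.4 0 0 0; 1 0 0.45 -0.4 0 0 0")

```text
t: 20.35
eef_pos: [0.7603, -0.0698, 0.0836]
eef_rot: [0.825, 0.412, -0.175, -0.345]
wrist_force: [0.2, 0.3, -0.6]
grip_width: 0.0004
```

Run:
```python
from h import *
import cv2
for n in('side','scene'):
  i=manip.snapshot(n);cv2.imwrite(f'pics/{n}13f.png',i);a=i[60:260,50:300] ;cv2.imwrite(f'pics/{n}13.png',cv2.resize(a,None,fx=3,fy=3))
  i0=cv2.imread(f'pics/{n}0.png')
  bl=lambda q:cv2.inRange(q,(90,0,0),(255,90,60)); am=lambda q:cv2.inRange(q,(0,20,80),(40,80,170))
  for nm,g in(('box',bl),('bottle',am)):
    print(n,nm,[tuple(np.round([m['m10']/m['m00'],m['m01']/m['m00']],1)) for m in (cv2.moments(g(i0),True),cv2.moments(g(i),True))])
s=st()
```

```text
side box [(np.float64(244.6), np.float64(327.5)), (np.float64(260.7), np.float64(323.8))]
side bottle [(np.float64(126.4), np.float64(205.1)), (np.float64(108.8), np.float64(80.4))]
scene box [(np.float64(355.3), np.float64(251.4)), (np.float64(360.2), np.float64(255.2))]
scene bottle [(np.float64(275.1), np.float64(326.1)), (np.float64(161.2), np.float64(275.6))]
t 20.45 hinge mm [-232.515     0.2451  -16.1823] toolz h [ 0.7126 -0.0005 -0.7015] F [ 0.5293  0.5802 -0.9798] w 0.000561781285415606 q [-0.2982  1.203   0.4435  0.3081  2.235  -1.1268]
```

View pics/side13f.png

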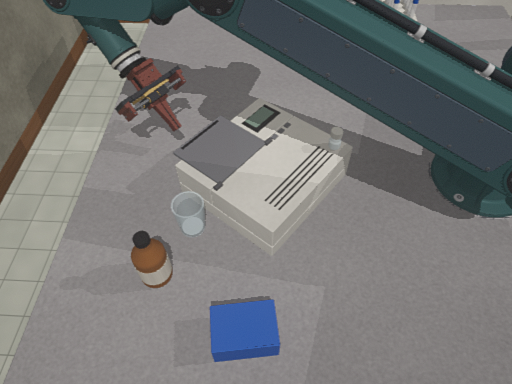

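View pics/scene13.png

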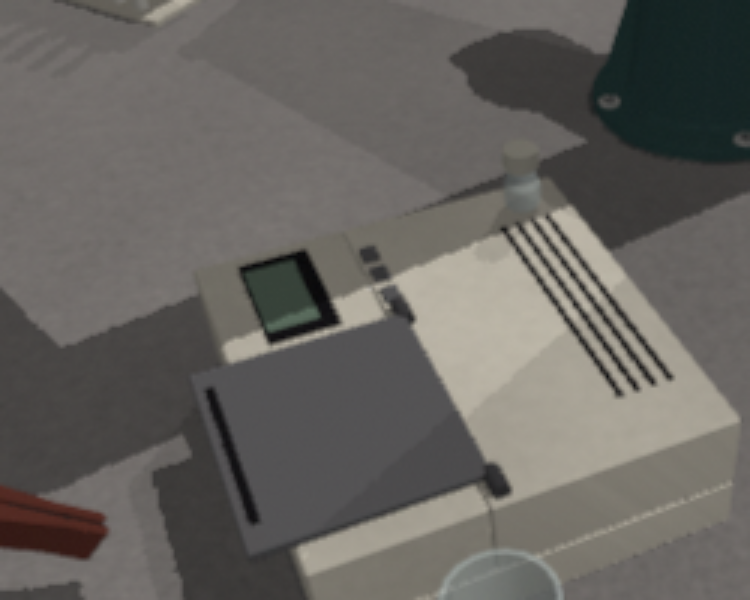

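The cover looks level and the fingers are well clear of it. In the side view the vial (336,138), beaker (190,213), bottle (150,262) and tip box (244,328) are where they started. The colour-mask centroids shifted only because the masks also picked up the red arm and changed with its shadow, so I don't count them as a check. I'm handing in the job.

Run:
```python
from rig import manip
print(manip.close_job())
```

```text
the job is handed in; nothing more can be done
None
```

The cover is shut, the hand is clear of it, and I handed the job in at about 20.5 s. No verdict was reported.

- **Tipping:** I hooked the closed fingers over the cover's rear top edge and drew it forward past balance. The side view put it at about 1.28 rad, then 1.15 rad and falling freely.
- **Catching:** It came to rest on the outside of the fingers at about 0.64 rad, with about 1.4 N at the wrist. Pictures 0.55 s apart were identical.
- **Letting down:** I lowered it along its arc, slowing to under about 0.1 rad/s near the end. The fingers pressed sideways with about 4 N just before it shut, so I finished by moving square to the finger face until the force disappeared. I then backed the hand about 70 mm further out.

**Last checks:** The cover did not move when the fingers withdrew. My last angle measurement was 0.01 to 0.03 rad, and it dropped slightly after that; I didn't measure it again once shut. The vial, beaker, bottle and tip box look unmoved in the pictures. A colour-centroid check on the bottle and box disagreed, because the masks also caught the red arm and its changed shadow, so I relied on the pictures.

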